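# Snap the driver board into the back of the studio lamp

### The arm

A 6-joint arm with a two-finger parallel gripper is mounted at the origin on a cart in front of the work surface, level with it; the furniture and walls round the work are solid. World frame = base frame: x ahead of the robot, y to its left, z up, the work surface at z = 0. Lengths are in m, angles in rad, forces in N, time in s.
With the tool pointing down it reaches from about 0.25 to 0.775 m from the base axis. Payload 4 kg.
Tool frame: the origin (TCP) lies on the centre line of the jaws, within the pads' length; the fingertips stand 25 mm ahead of it and the grasp point (between the pads) lies 6 mm ahead of it; z points along the fingers, y is the line along which they close (so a half turn about z gives the same grasp; the last joint's range is limited). The gripper opens to 94 mm and grips with 3 to 60 N. Pads are 16 mm wide; open, the fingers measure 119 mm over their backs; the gripper's body (75 mm by 177 mm) begins 78 mm behind the grasp point.
Start: joints at [-1.323, 0.087, 1.371, -0, 1.684, -0.103], TCP at [0.189, -0.517, 0.231] pointing down, gripper open.
Joint ranges: [-3.1, 3.1], [-0.76, 2.03], [0.27, 2.55], [-1.08, 4.22], [0.17, 2.65], [-2.57, 2.57]. Speed limits (rad/s): [2.79, 2.79, 3.14, 3.14, 3.14, 3.14].

### API

Orientations are given as [roll, pitch, yaw] about the fixed x, y, z axes, in that order (R = Rz(yaw) Ry(pitch) Rx(roll)).
In Python, from bench import robot, imaging gives the robot as it stands. The module is installed in compiled form; this text tells all that it offers.
- The arm moves only by the tool drive_tool, never from a script. Its argument "series" is a list of rows, each a list of 3 entries, a list of its own where there are three numbers: the finger opening in m, from 0 to 0.094, then the shift along the tool's x, y, z in m, then the turn, a rotation vector about the tool's x, y, z in rad. A call has 1 to 5 rows; each row is the pose to reach, as a shift and turn from the pose commanded when the call began, along the tool's axes at that moment; what a row does not reach only later rows make up. A row lasts 1/8 s, in which the tool goes at most 62.5 mm and 10.7 degrees, less where a joint would pass 70% of its speed; a pose out of reach is approached as far as the arm can. A call with a gripper value outside its range is refused whole. The fingers move at their own pace and stop on an object; the grip force is fixed at half the most. Time passes only in rows, so rows that repeat a pose let the fingers close. It gives the time, the measured TCP pose, the force, the opening and the grip force at its end, in the units of the state.
- robot.get_obs(): the state, without advancing time (a new reading comes with each control period).
- imaging.snapshot(name): name is "scene" or "top" or "wrist"; returns the picture (420x560x3 uint8, red, green, blue); there is no depth.
- imaging.get_calibration(name): a dict with "intrinsics" (3x3 intrinsics, pixels), "position" and "rotation" of the camera in the world. Camera axes: x right, y up, looking along -z (the intrinsics and any distortion apply to the point x, -y, -z); pixel columns grow to the right and rows downward; lengths in m; the calibration is good to about 2 mm. A picture is of the moment at which its call begins: read the wrist's pose just before it. get_calibration takes no time and is no camera call; for the wrist camera it gives the pose at the moment of the call.
- robot.close_job(): hands the job in; it is judged then, once.
The state is a dict: "time": time; "joint_positions": joint angles; "qvel": joint speeds; "joint_torque": joint torques, N m; "tool_pos": TCP position; "ee_rot": TCP orientation; "wrist_force": force on the tool from outside, world axes, zero at the start; "wrist_torque": the same for the moment, N m; "width": finger opening in m; "finger_force": force on a finger pad.
Only numpy, scipy, OpenCV 4.12 (cv2) and the standard library are available. Lean on these libraries where they do the work, as an engineer would, in place of code of your own. Each camera call takes 0.05 s, during which the arm holds its last target. There are 200 camera calls.

### The job

Put the LED driver board back into the open, tilted back of the studio lamp: set its four holes over the four white snap standoffs, white plug header at the top, and press it down evenly beside the standoffs until all four have clicked through and the board sits fully home. Do not lever the board in askew, leave the lamp head at the tilt it has, and do not disturb the other things on the table.

Things in the scene. Friction and masses are not known exactly. Their poses are not given: they have to be found in the camera images.
- driver_board: Loose LED driver board: green circuit board 110 (x) by 160 (y) by 3 mm, 0.16 to 0.28 kg, lying parts side up. Origin: centre of its underside; z out of the parts side, x towards the edge with the cream plug header (its upper edge). Four 11 mm holes near the corners, the upper pair wider apart than the lower, so it fits one way round only. Grip it by its heat sink.
- heatsink_top (a point): Centre of the top of the silver finned heat sink in the middle of the board, 37 mm above the board's underside; axes as the board's. The heat sink is 44 (x) by 36 (y) by 34 mm tall, rigid, to be gripped across y; board bare beside it out to y = +-55 mm. Farther out: capacitors 20 mm tall (y 59 to 75, x -19 to 19 mm) and transformer 18 mm tall (y -57 to -77, x -16 to 16 mm).
- lamp_head (a joint): Tilt of the lamp's head about its level pivot axis, rad: 0 = open back facing straight up; growing, the back turns to face the stand's -x (towards the robot and its left). Starts between 0.38 and 0.58. Knobs hold it stiffly (9 N m): it does not give under the pressing.
- lamp: Lamp stand, fixed to the table: round black foot plate 136 mm across, 12 mm thick, and a U yoke, its uprights at y = +-122 mm, 176 mm tall. Origin on the table below the pivot axis, which runs along the stand's y, 165 mm up; its yaw turns the whole lamp. The head is a flat black box 146 (up the slope) by 212 mm with an open back; the rim round the back is lower than the standoffs' shoulders.
- hole_0 (a point): Centre of the board's upper left hole (11 mm) at the board's underside, at x = 42, y = 66 mm in the board's frame; axes as the board's. Belongs on standoff_0. On its inboard side, 12 to 30 mm from the hole's centre along the board's y, the board is bare (parts under 2 mm tall): press there.
- hole_1 (a point): Centre of the board's upper right hole (11 mm) at the board's underside, at x = 42, y = -66 mm in the board's frame; axes as the board's. Belongs on standoff_1. On its inboard side, 12 to 30 mm from the hole's centre along the board's y, the board is bare (parts under 2 mm tall): press there.
- hole_2 (a point): Centre of the board's lower left hole (11 mm) at the board's underside, at x = -42, y = 52 mm in the board's frame; axes as the board's. Belongs on standoff_2. On its inboard side, 12 to 30 mm from the hole's centre along the board's y, the board is bare (parts under 2 mm tall): press there.
- hole_3 (a point): Centre of the board's lower right hole (11 mm) at the board's underside, at x = -42, y = -52 mm in the board's frame; axes as the board's. Belongs on standoff_3. On its inboard side, 12 to 30 mm from the hole's centre along the board's y, the board is bare (parts under 2 mm tall): press there.
- standoff_0 (a point): Centre of the shoulder (15 mm across) of the lamp's upper left white snap standoff, where the board's underside rests when home. z points square out of the open back (tilted with the head), x up the slope, y to the left as one looks up the slope. 32 mm from the pivot axis along z, 42 mm from it along x. All four are alike. Post above the shoulder: 7.5 mm thick, 16 mm tall, tapered over its last 7 mm to 3 mm.
- standoff_1 (a point): Centre of the shoulder (15 mm across) of the lamp's upper right white snap standoff, where the board's underside rests when home. z points square out of the open back (tilted with the head), x up the slope, y to the left as one looks up the slope. 32 mm from the pivot axis along z, 42 mm from it along x. All four are alike. Two sprung barbs, on the post's +y and -y sides, 14.4 mm across at their widest, 5 mm above the shoulder, sloping in to the post above.
- standoff_2 (a point): Centre of the shoulder (15 mm across) of the lamp's lower left white snap standoff, where the board's underside rests when home. z points square out of the open back (tilted with the head), x up the slope, y to the left as one looks up the slope. 32 mm from the pivot axis along z, -42 mm from it along x. All four are alike. A board laid on stops on the barbs, its underside about 8 mm above the shoulders, the post tips standing out of its holes.
- standoff_3 (a point): Centre of the shoulder (15 mm across) of the lamp's lower right white snap standoff, where the board's underside rests when home. z points square out of the open back (tilted with the head), x up the slope, y to the left as one looks up the slope. 32 mm from the pivot axis along z, -42 mm from it along x. All four are alike. Pressed beside a hole with 8 to 20 N, the stiff board snaps past that post's barbs (the last two may go together); they then hold it with 1 mm of play.
- tube_teal: Teal paint tube, 48 by 154 by 36 mm, lying right of the lamp; bystander. Origin at the middle of its underside.
- tube_yellow: Yellow paint tube, 53 by 146 by 38 mm, lying on the fixed notebook; bystander. Origin at the middle of its underside.
- water_glass: Drinking glass half full of rinse water, 72 mm across, 98 mm tall; bystander. Origin at the middle of its underside.
- tape_roll: Roll of masking tape, 104 mm across, 25 mm tall, at the left; bystander. Origin at the middle of its underside.
- tube_blue: Blue paint tube, 54 by 121 by 38 mm, at the left; bystander. Origin at the middle of its underside.
- screwdriver: Orange-handled screwdriver, 190 mm, at the right; bystander. Origin at the middle of its underside.

How it is judged:
At the end, for the whole second after the job is handed in: All four holes of the board are through their own standoffs' barbs: each hole's underside lies less than 3 mm above its standoff's shoulder and within 5 mm of the shoulder's centre; the board is released and at rest (z of hole_0 in the frame of standoff_0 below 0.003 m and distance between hole_0 and standoff_0 below 0.005 m and z of hole_1 in the frame of standoff_1 below 0.003 m and distance between hole_1 and standoff_1 below 0.005 m and z of hole_2 in the frame of standoff_2 below 0.003 m and distance between hole_2 and standoff_2 below 0.005 m and z of hole_3 in the frame of standoff_3 below 0.003 m and distance between hole_3 and standoff_3 below 0.005 m and linear speed of driver_board below 0.02 m/s and angular speed of driver_board below 0.2 rad/s); the robot touches nothing.
It fails at once if the board is levered in: some standoff has clicked through while the board stands more than 0.15 rad (9 degrees) askew to the lamp's back (((z of hole_0 in the frame of standoff_0 below 0.003 m and distance between hole_0 and standoff_0 below 0.005 m) or (z of hole_1 in the frame of standoff_1 below 0.003 m and distance between hole_1 and standoff_1 below 0.005 m) or (z of hole_2 in the frame of standoff_2 below 0.003 m and distance between hole_2 and standoff_2 below 0.005 m) or (z of hole_3 in the frame of standoff_3 below 0.003 m and distance between hole_3 and standoff_3 below 0.005 m)) and angle between the z axis of driver_board and the z axis of standoff_0, either way round above 0.15 rad).
It fails at once if the lamp head's tilt is changed (a standoff shifts by more than 10 mm) (distance of standoff_0 from where it was at the start of the episode above 0.01 m).
It fails at once if one of the other things on the table is disturbed (shifted by more than 30 mm) (distance of any of tube_teal, tube_yellow, water_glass, tape_roll, tube_blue, screwdriver from where it was at the start of the episode above 0.03 m).
It also fails if it takes over 58 s, if anything falls off the work surface, if the arm or the gripper's body presses on something with over 40 N, if the wrist force passes 120 N, or if a joint passes its speed limit or range.

## Working session

There is one attempt and no reset: what is moved stays moved. The work goes in short steps, Python scripts to look and compute and a tool call to move; the robot and the scene stay as the last step left them, time stands still between calls to the robot, and variables do not carry over. Pictures are saved under pics/ and viewed, at most 10 in all, crops included, and the job is handed in when it is done.

Besides the shell and the picture viewer there is one more tool, called in YAML: its name, and indented under it one key for each argument. drive_tool: Moves the arm, as the interface text tells. Its arguments: {"type":"object","properties":{"series":{"type":"array"}},"required":["series"]}

```bash
mkdir -p pics; python3 - <<'E'
from bench import robot, imaging
import cv2,numpy as np
for n in ("scene","top"):
    im=imaging.snapshot(n); cv2.imwrite(f"pics/{n}0.png",cv2.cvtColor(im,cv2.COLOR_RGB2BGR))
    c=imaging.get_calibration(n); print(n,c)
o=robot.get_obs(); print(o["time"],o["tool_pos"],o["ee_rot"])
E
```

```text
scene {'intrinsics': array([[535.01668875,   0.        , 284.47248292],
       [  0.        , 535.01668875, 203.44840757],
       [  0.        ,   0.        ,   1.        ]]), 'position': array([ 1.07759301, -1.04965264,  0.74444195]), 'rotation': array([1.09882708, 0.01572568, 0.44867423])}
top {'intrinsics': array([[494.93962656,   0.        , 275.7502724 ],
       [  0.        , 494.93962656, 211.26557743],
       [  0.        ,   0.        ,   1.        ]]), 'position': array([0.21640497, 0.02028059, 1.73959521]), 'rotation': array([ 0.20918172, -0.00338419, -1.52364153])}
0.1 [ 0.18888189 -0.51608859  0.22943487] [-3.13963104e+00 -2.06023470e-04  3.50729300e-01]
```

View pics/scene0.png

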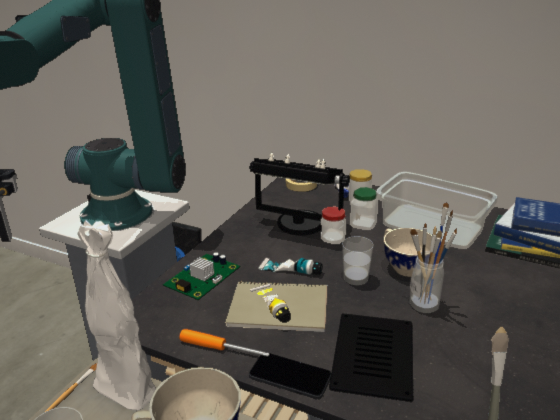

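View pics/top0.png

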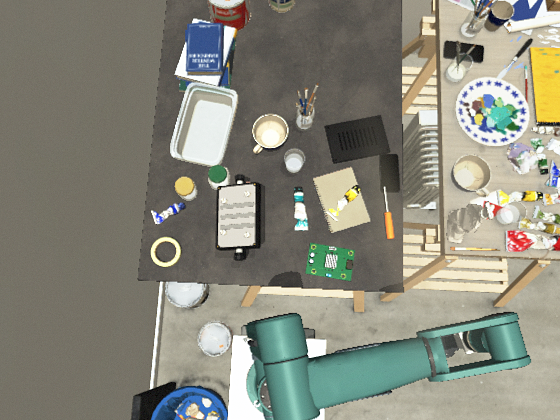

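The scene picture shows the lamp at (298,180) and the board at (202,272). In the top view the board is at (330,262) and the lamp's open back at (238,215). I'll take an enlarged crop to locate the features.

```bash
cat > h.py <<'E'
from bench import robot, imaging
import cv2,numpy as np
from scipy.spatial.transform import Rotation as Ro
def cal(n):
    c=imaging.get_calibration(n); return c["intrinsics"],np.array(c["position"]),Ro.from_euler("xyz",c["rotation"]).as_matrix()
def ray(c,u,v):
    K,p,R=c; d=R@np.array([(u-K[0,2])/K[0,0],-(v-K[1,2])/K[1,1],-1]); return p,d
def onz(c,u,v,z):
    p,d=ray(c,u,v); return p+d*(z-p[2])/d[2]
def proj(c,X):
    K,p,R=c; q=R.T@(np.asarray(X)-p); return np.array([K[0,2]+K[0,0]*q[0]/-q[2],K[1,2]+K[1,1]*-q[1]/-q[2]])
E
python3 - <<'E'
from h import *
c=cal("top")
for n,u,v,z in [("board",330,262,0.003),("lamp",238,215,.2),("piv_l",239,179,.165),("piv_r",239,254,.165),("glass",294,160,0.05),("teal",300,208,.02)]: print(n,onz(c,u,v,z).round(3))
im=cv2.imread("pics/top0.png")
a=cv2.resize(im[170:290,205:365],None,fx=5,fy=5,interpolation=cv2.INTER_CUBIC); cv2.imwrite("pics/topcrop.png",a)
E
```

```text
board [ 0.412 -0.167  0.003]
lamp [0.525 0.15  0.2  ]
piv_l [0.653 0.157 0.165]
piv_r [0.406 0.141 0.165]
glass [ 0.765 -0.025  0.05 ]
teal [ 0.597 -0.054  0.02 ]
```

View pics/topcrop.png

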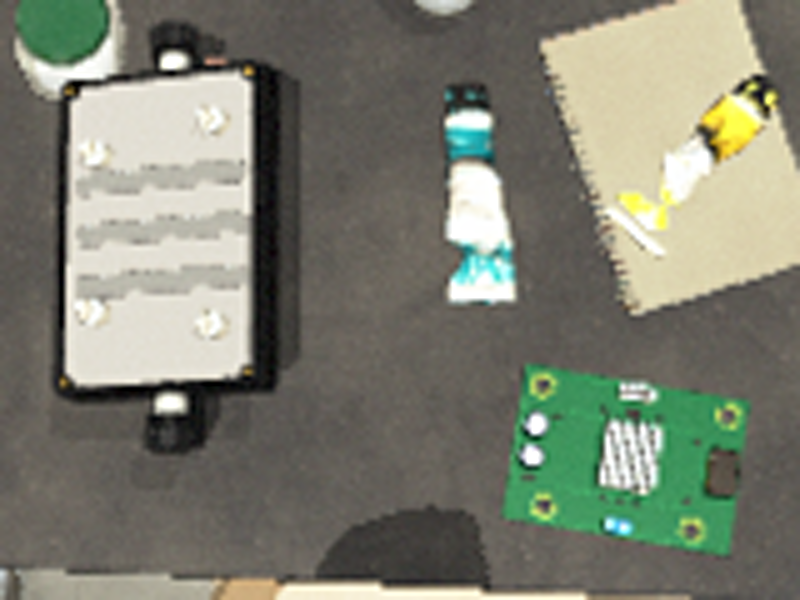

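The crop shows the board's hole rings at (543,385), (728,415), (543,505) and (692,530). The upper pair is the wider one, so board +x points up in the image. The lamp posts are at (211,120), (211,323), (93,152) and (93,312), with the wider upper pair on the right, so upslope is about world -y. Next I'll work out both poses.

```bash
cat >> h.py <<'E'
from scipy.optimize import least_squares
SO=np.array([[.042,.066],[.042,-.066],[-.042,.052],[-.042,-.052]])
def lampR(yaw,t): return Ro.from_euler("z",yaw).as_matrix()@Ro.from_euler("y",-t).as_matrix()
def lamppts(q,h=0.):   # q = x,y,yaw,tilt ; points h above shoulders
    R=lampR(q[2],q[3]); return [np.array([q[0],q[1],.165])+R@np.array([a,b,.032+h]) for a,b in SO]
def fitlamp(c,px,h,q0=(.525,.15,-1.57,.48)):
    f=lambda q: np.ravel([proj(c,X)-p for X,p in zip(lamppts(q,h),px)])
    r=least_squares(f,q0); return r.x,r.fun
def fitboard(c,px,z=.003,k=slice(None)):
    P=np.array([onz(c,*p,z)[:2] for p in px]); A=SO-SO.mean(0); B=P-P.mean(0)
    yaw=np.arctan2((A[:,0]*B[:,1]-A[:,1]*B[:,0]).sum(),(A*B).sum())
    C=P.mean(0); print("scale",np.linalg.norm(B)/np.linalg.norm(A)); return C,yaw
E
python3 - <<'E'
from h import *
c=cal("top"); f=lambda L:[(u/5+205-.4,v/5+170-.4) for u,v in L]
print(fitboard(c,f([(543,385),(728,415),(543,505),(692,530)])))
for h in (0,.005,.01):
  print(h,fitlamp(c,f([(211,120),(211,323),(93,152),(93,312)]),h))
K,p,R=cal("wrist"); o=robot.get_obs(); T=Ro.from_euler("xyz",o["ee_rot"]).as_matrix()
print("wrist cam in tool",K,T.T@(p-o["tool_pos"]),T.T@R)
E
```

```text
scale 1.0023493695740462
(array([ 0.4145908 , -0.16665379]), np.float64(-0.11964655047292722))
0 (array([ 0.52721355,  0.14795828, -1.50995092,  0.38622663]), array([ 0.00385623, -0.25329042,  0.06924653,  0.12078895,  0.09865415,
        0.21839639, -0.17190087, -0.08675511]))
0.005 (array([ 0.52642354,  0.14549149, -1.51029534,  0.39150738]), array([ 0.01448853, -0.32960157,  0.06568411,  0.17222256,  0.10114846,
        0.18476717, -0.18138693, -0.03132333]))
0.01 (array([ 0.52563929,  0.14297769, -1.5106399 ,  0.39680056]), array([ 0.02462677, -0.40608724,  0.06152281,  0.2236982 ,  0.10422933,
        0.15117576, -0.19034653,  0.02420547]))
wrist cam in tool [[322.3360712    0.         276.54363674]
 [  0.         322.3360712  209.80060211]
 [  0.           0.           1.        ]] [ 0.08214518  0.00131905 -0.1543669 ] [[-1.66926264e-04  9.58589332e-01  2.84791967e-01]
 [ 9.99999986e-01  1.66840518e-04  2.45608097e-05]
 [-2.39711090e-05  2.84791967e-01 -9.58589346e-01]]
```

drive_tool:
  series:
    - [0.06,[0.55,-0.51,-0.07],[0,0,-1.28]]
    - [0.06,[0.55,-0.51,-0.07],[0,0,-1.28]]
    - [0.06,[0.55,-0.51,-0.07],[0,0,-1.28]]
    - [0.06,[0.55,-0.51,-0.07],[0,0,-1.28]]
    - [0.06,[0.55,-0.51,-0.07],[0,0,-1.28]]

```text
time: 0.72
tool_pos: [0.3309, -0.2375, 0.2593]
ee_rot: [3.142, -0.0, 1.294]
wrist_force: [0.6, 0.3, 0.5]
width: 0.0601
finger_force: 0.0
```

```bash
cat >> h.py <<'E'
def go(pos,R,note=""):
    o=robot.get_obs(); T=Ro.from_euler("xyz",o["ee_rot"]).as_matrix()
    print(note,"shift",(T.T@(np.array(pos)-o["tool_pos"])).round(4),"turn",Ro.from_matrix(T.T@R).as_rotvec().round(4))
def st():
    o=robot.get_obs(); print("t",round(o["time"],2),"tcp",np.round(o["tool_pos"],4),"rpy",np.round(o["ee_rot"],4),"F",np.round(o["wrist_force"],1),"M",np.round(o["wrist_torque"],2),"w",round(float(o["width"]),4),"ff",o["finger_force"],"q",np.round(o["joint_positions"],2))
def down(yaw): return Ro.from_euler("xyz",[np.pi,0,yaw]).as_matrix()
E
python3 -c "
from h import *
st(); go([.527,.15,.31],down(1.63))"
```

```text
t 0.72 tcp [ 0.3309 -0.2375  0.2593] rpy [ 3.1415e+00 -2.0000e-04  1.2938e+00] F [0.6 0.3 0.5] M [-0.05 -0.14 -0.03] w 0.0601 ff 0.0 q [-0.76 -0.24  1.62  0.    1.76 -0.49]
 shift [ 0.4263  0.0827 -0.0506] turn [ 1.000e-04 -2.000e-04 -3.362e-01]
```

drive_tool:
  series:
    - [0.06,[0.426,0.083,-0.05],[0,0,-0.336]]
    - [0.06,[0.426,0.083,-0.05],[0,0,-0.336]]
    - [0.06,[0.426,0.083,-0.05],[0,0,-0.336]]
    - [0.06,[0.426,0.083,-0.05],[0,0,-0.336]]
    - [0.06,[0.426,0.083,-0.05],[0,0,-0.336]]

```text
time: 1.35
tool_pos: [0.4729, 0.0387, 0.2952]
ee_rot: [-3.141, 0.0, 1.625]
wrist_force: [1.5, -0.6, -0.2]
width: 0.06
finger_force: 0.0
```

drive_tool:
  series:
    - [0.06,[0.128,0.0,0.0],[0,0,0]]
    - [0.06,[0.128,0.0,0.0],[0,0,0]]
    - [0.06,[0.128,0.0,0.0],[0,0,0]]
    - [0.06,[0.128,0.0,0.0],[0,0,0]]

```text
time: 1.85
tool_pos: [0.4655, 0.1643, 0.2947]
ee_rot: [-3.141, 0.001, 1.625]
wrist_force: [0.2, 0.6, 0.1]
width: 0.0598
finger_force: 0.0
```

```bash
python3 -c "
from h import *
st()
c=cal('wrist'); im=imaging.snapshot('wrist'); cv2.imwrite('pics/w1.png',cv2.cvtColor(im,cv2.COLOR_RGB2BGR)); st()
np.savez('w1.npz',K=c[0],p=c[1],R=c[2])
print([proj(c,X).round() for X in lamppts((.526,.146,-1.51,.39))])"
```

```text
t 1.85 tcp [0.4655 0.1643 0.2947] rpy [-3.1407e+00  1.1000e-03  1.6250e+00] F [0.2 0.6 0.1] M [-0.07 -0.08 -0.03] w 0.0598 ff 0.0 q [ 0.22 -0.04  1.38 -0.    1.81  0.17]
t 1.9 tcp [0.4657 0.1635 0.2949] rpy [-3.1410e+00  1.0000e-03  1.6233e+00] F [-0.1 -0.4 -0.1] M [-0.01 -0.09 -0.03] w 0.0596 ff 0.0 q [ 0.22 -0.04  1.38 -0.    1.81  0.17]
[array([430., 278.]), array([270., 279.]), array([408., 177.]), array([286., 178.])]
```

View pics/w1.png

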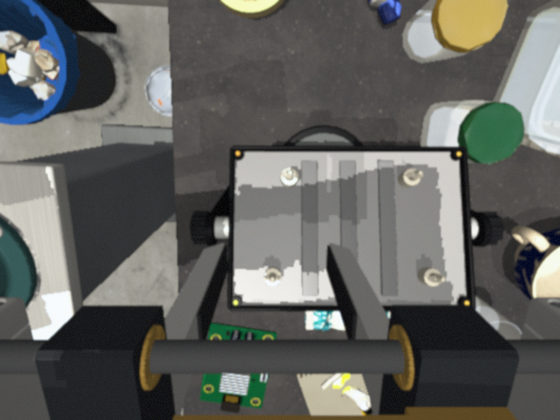

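The wrist view shows all four standoffs: 0 near (433,277), 1 near (272,276), 2 near (412,176) and 3 near (289,175). I'll tile zooms of them to read them accurately.

```bash
python3 -c "
from h import *
im=cv2.imread('pics/w1.png')
t=[cv2.resize(im[v-17:v+17,u-23:u+23],None,fx=8,fy=8,interpolation=cv2.INTER_CUBIC) for u,v in [(433,277),(272,276),(412,176),(289,175)]]
cv2.imwrite('pics/w1z.png',np.vstack([np.hstack(t[:2]),np.hstack(t[2:])]))"
```

```text
(no output)
```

View pics/w1z.png

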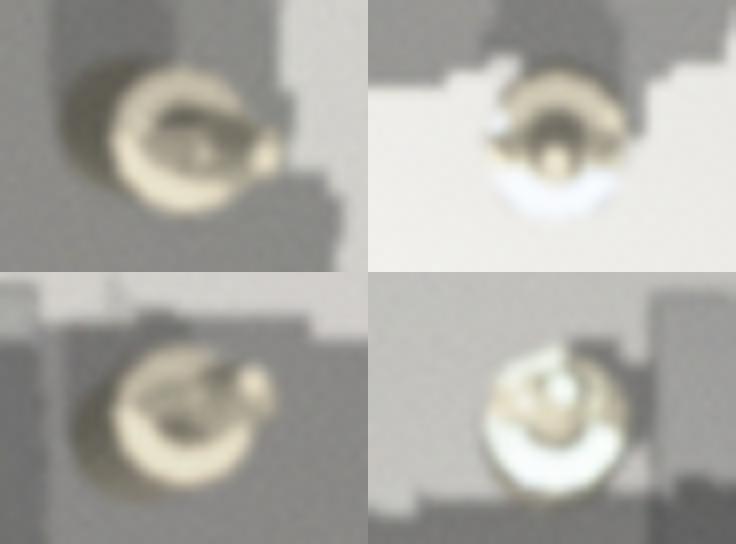

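```bash
cat > lamp.py <<'E'
from h import *
z=np.load('w1.npz'); c=(z['K'],z['p'],z['R'])
cen=np.array([(433,277),(272,276),(412,176),(289,175)])
cv=lambda L:(np.array(L)+.5)/8-.5+cen-[23,17]
S=cv([(182,139),(191,143),(185,144),(187,150)]); T=cv([(265,152),(188,160),(252,113),(192,113)])
a=fitlamp(c,S,0); b=fitlamp(c,T,.0155)
f=lambda q:np.ravel(np.r_[[proj(c,X)-p for X,p in zip(lamppts(q,0),S)],[proj(c,X)-p for X,p in zip(lamppts(q,.0155),T)]])
r=least_squares(f,a[0])
print(a[0],a[1].round(2));print(b[0],b[1].round(2));print(r.x,r.fun.round(2))
E
python3 lamp.py
```

```text
[ 0.52812235  0.14764576 -1.51868946  0.38328399] [ 0.21  0.14 -0.31  0.24  0.04 -0.15  0.06 -0.17]
[ 0.52829038  0.14773612 -1.51849978  0.3897235 ] [-0.14  0.32 -0.   -0.07 -0.21 -0.51  0.35  0.23]
[ 0.52822673  0.14754011 -1.51906104  0.39178757] [ 0.49 -0.   -0.21  0.05 -0.03 -0.23  0.18 -0.29 -0.24  0.47 -0.12 -0.01
 -0.35 -0.34  0.29  0.34]
```

Lamp pose: (0.528, 0.148), yaw -1.519, tilt 0.390. The shoulder fit, the post-tip fit and the top view all agree on it. Now to the board.

```bash
python3 -c "
from h import *
go([.4146,-.1667,.28],down(3.022))"
```

```text
shift [-0.327  -0.0683  0.0153] turn [-1.2000e-03  4.0000e-04 -1.3987e+00]
```

drive_tool:
  series:
    - [0.06,[-0.327,-0.068,0.015],[0,0,-1.4]]
    - [0.06,[-0.327,-0.068,0.015],[0,0,-1.4]]
    - [0.06,[-0.327,-0.068,0.015],[0,0,-1.4]]
    - [0.06,[-0.327,-0.068,0.015],[0,0,-1.4]]
    - [0.06,[-0.327,-0.068,0.015],[0,0,-1.4]]

```text
time: 2.52
tool_pos: [0.4258, -0.1014, 0.2835]
ee_rot: [-3.141, 0.001, 2.42]
wrist_force: [0.5, -0.3, 0.4]
width: 0.0598
finger_force: 0.0
```

```bash
python3 -c "
from h import *
st();go([.4146,-.1667,.22],down(3.022))"
```

```text
t 2.52 tcp [ 0.4258 -0.1014  0.2835] rpy [-3.1415e+00  1.1000e-03  2.4204e+00] F [ 0.5 -0.3  0.4] M [ 0.02 -0.17  0.03] w 0.0598 ff 0.0 q [-0.36 -0.17  1.51 -0.    1.8  -1.21]
 shift [-0.0346 -0.0564  0.0636] turn [-4.000e-04  1.000e-03 -6.016e-01]
```

drive_tool:
  series:
    - [0.06,[-0.035,-0.056,0.064],[0,0,-0.6]]
    - [0.06,[-0.035,-0.056,0.064],[0,0,-0.6]]
    - [0.06,[-0.035,-0.056,0.064],[0,0,-0.6]]
    - [0.06,[-0.035,-0.056,0.064],[0,0,-0.6]]
    - [0.06,[-0.035,-0.056,0.064],[0,0,-0.6]]

```text
time: 3.15
tool_pos: [0.4154, -0.1647, 0.2195]
ee_rot: [-3.141, 0.0, 3.015]
wrist_force: [0.2, 0.5, -0.8]
width: 0.0596
finger_force: 0.0
```

```bash
python3 -c "
from h import *
st()
c=cal('wrist'); im=imaging.snapshot('wrist'); b=cv2.cvtColor(im,cv2.COLOR_RGB2BGR); st()
np.savez('w2.npz',K=c[0],p=c[1],R=c[2]); cv2.imwrite('pics/w2.png',b)
cy,sy=np.cos(-.12),np.sin(-.12)
print([proj(c,[.4146+cy*x-sy*y,-.1667+sy*x+cy*y,.003]).round() for x,y in SO])
cv2.imwrite('pics/w2b.png',cv2.resize(b[130:430,130:430],None,fx=2,fy=2,interpolation=cv2.INTER_CUBIC)[:600])"
```

```text
t 3.15 tcp [ 0.4154 -0.1647  0.2195] rpy [-3.1412  0.      3.0149] F [ 0.2  0.5 -0.8] M [ 0.08 -0.13  0.  ] w 0.0596 ff 0.0 q [-0.5  -0.14  1.62 -0.    1.67 -1.95]
t 3.2 tcp [ 0.4156 -0.1644  0.2195] rpy [-3.1412e+00  2.0000e-04  3.0153e+00] F [1.1 1.7 0.1] M [ 0.02 -0.18 -0.08] w 0.0599 ff 0.0 q [-0.5  -0.14  1.62 -0.    1.67 -1.95]
[array([331., 221.]), array([222., 222.]), array([322., 152.]), array([231., 152.])]
```

View pics/w2b.png

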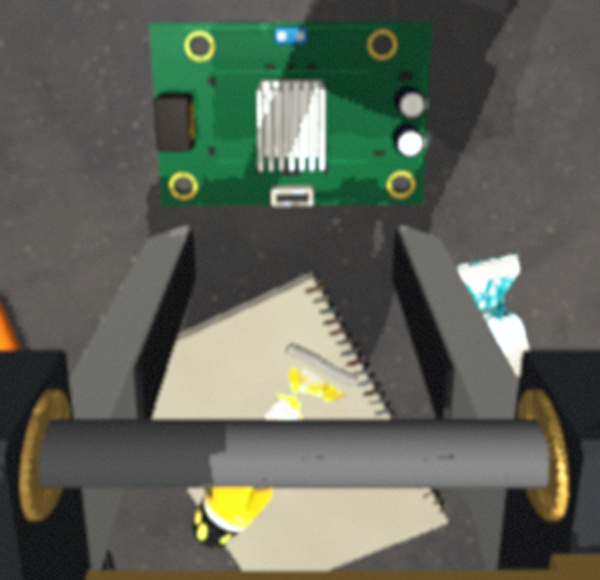

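The wrist view shows the board's hole rings at crop pixels (400,184), (183,186), (382,44) and (200,45), and the plug header at the bottom. This matches the prediction.

```bash
python3 -c "
from h import *
z=np.load('w2.npz'); c=(z['K'],z['p'],z['R'])
C,y=fitboard(c,[(u/2+129.75,v/2+129.75) for u,v in [(400,184),(183,186),(382,44),(200,45)]]); print(C,y)
go([C[0],C[1],.036],down(np.pi+y))"
```

```text
scale 0.9997545612665402
[ 0.41476254 -0.16795418] -0.120732245311702
 shift [ 0.0004 -0.0035  0.1835] turn [-0.0004  0.0002 -0.0056]
```

drive_tool:
  series:
    - [0.064,[0.0,-0.0035,0.06],[0,0,-0.006]]
    - [0.064,[0.0,-0.0035,0.12],[0,0,-0.006]]
    - [0.064,[0.0,-0.0035,0.155],[0,0,-0.006]]
    - [0.064,[0.0,-0.0035,0.184],[0,0,-0.006]]
    - [0.064,[0.0,-0.0035,0.184],[0,0,-0.006]]

```text
time: 3.82
tool_pos: [0.4137, -0.166, 0.0332]
ee_rot: [3.14, -0.005, 3.024]
wrist_force: [-0.3, 0.2, 0.2]
width: 0.0641
finger_force: 0.0
```

```bash
python3 -c "
from h import *
st();go([.4148,-.168,.036],down(np.pi-.1207))"
```

```text
t 3.83 tcp [ 0.4137 -0.166   0.0332] rpy [ 3.1396 -0.0054  3.0237] F [-0.3  0.2  0.2] M [ 0.06 -0.12  0.02] w 0.0641 ff 0.0 q [-0.51 -0.01  1.88 -0.    1.28 -1.96]
 shift [-0.0013 -0.0019 -0.0028] turn [ 0.002  -0.0054  0.0028]
```

drive_tool:
  series:
    - [0.064,[-0.001,-0.002,-0.002],[0,0,0]]
    - [0.03,[-0.001,-0.002,-0.002],[0,0,0]]
    - [0.03,[-0.001,-0.002,-0.002],[0,0,0]]
    - [0.03,[-0.001,-0.002,-0.002],[0,0,0]]
    - [0.03,[-0.001,-0.002,-0.002],[0,0,0]]

```text
time: 4.45
tool_pos: [0.4171, -0.1683, 0.0381]
ee_rot: [3.141, 0.001, 3.025]
wrist_force: [0.2, 1.9, 3.0]
width: 0.0358
finger_force: 30.0
```

drive_tool:
  series:
    - [0.03,[0,0,0],[0,0,0]]
    - [0.03,[0,0,0],[0,0,0]]

```text
time: 4.7
tool_pos: [0.4171, -0.1683, 0.0381]
ee_rot: [3.141, 0.001, 3.025]
wrist_force: [-0.4, 3.7, 5.3]
width: 0.0357
finger_force: 30.0
```

```bash
python3 -c "
from h import *
st();go([.4148,-.168,.036],down(np.pi-.1207))"
```

```text
t 4.7 tcp [ 0.4171 -0.1683  0.0381] rpy [3.1409e+00 9.0000e-04 3.0251e+00] F [-0.4  3.7  5.3] M [ 0.67 -0.15 -0.02] w 0.0357 ff 30.00162273645401 q [-0.51 -0.01  1.87  0.    1.28 -1.97]
 shift [0.0023 0.0001 0.0021] turn [0.0007 0.0009 0.0042]
```

drive_tool:
  series:
    - [0.03,[0,0,-0.03],[0,0,0]]
    - [0.03,[0,0,-0.08],[0,0,0]]
    - [0.03,[0,0,-0.14],[0,0,0]]
    - [0.03,[0,0,-0.2],[0,0,0]]
    - [0.03,[0,0,-0.2],[0,0,0]]

```text
time: 5.32
tool_pos: [0.4187, -0.1703, 0.2426]
ee_rot: [-3.136, 0.01, 3.025]
wrist_force: [0.0, 0.1, -4.0]
width: 0.0358
finger_force: 30.0
```

```bash
cat >> h.py <<'E'
Q=np.array([.5282,.1476,-1.519,.390])
BT=np.array([.0023,0,.038])       # board origin in tool
F=np.diag([-1.,1,-1])             # board axes in tool
def place(h,dx=0,dy=0,bt=None):
    R=lampR(Q[2],Q[3]); B=np.array([Q[0],Q[1],.165])+R@np.array([dx,dy,.032+h]); T=R@F
    return B-T@(BT if bt is None else bt), T
E
python3 -c "
from h import *
st();p,T=place(.09);print(p);go(p,T)"
```

```text
t 5.33 tcp [ 0.4187 -0.1703  0.2426] rpy [-3.1362  0.0096  3.0248] F [ 0.   0.1 -4. ] M [ 0.05 -0.14  0.03] w 0.0358 ff 29.998703598976135 q [-0.51 -0.14  1.57 -0.    1.7  -1.97]
[0.52516077 0.20622413 0.31385988]
 shift [-0.0626  0.386  -0.0728] turn [ 0.2753 -0.3119  1.3821]
```

drive_tool:
  series:
    - [0.03,[-0.005,0.03,-0.06],[0.0,0.0,0.18]]
    - [0.03,[-0.02,0.08,-0.1],[0.0,0.0,0.36]]
    - [0.03,[-0.03,0.14,-0.12],[0.03,-0.03,0.54]]
    - [0.03,[-0.04,0.2,-0.12],[0.07,-0.07,0.72]]
    - [0.03,[-0.05,0.25,-0.12],[0.12,-0.13,0.88]]

```text
time: 5.95
tool_pos: [0.4885, 0.049, 0.3543]
ee_rot: [-3.088, 0.131, 2.217]
wrist_force: [0.5, -0.7, -2.3]
width: 0.0356
finger_force: 30.0
```

```bash
python3 -c "
from h import *
st();p,T=place(.09);go(p,T)"
```

```text
t 5.95 tcp [0.4885 0.049  0.3543] rpy [-3.0878  0.1313  2.2173] F [ 0.5 -0.7 -2.3] M [ 0.16 -0.12 -0.  ] w 0.0356 ff 29.993265867233276 q [ 0.08 -0.05  1.27 -0.15  1.89 -0.61]
 shift [0.1078 0.1253 0.0198] turn [ 0.1017 -0.2353  0.5824]
```

drive_tool:
  series:
    - [0.03,[0.04,0.04,0.0],[0.02,-0.06,0.16]]
    - [0.03,[0.07,0.08,0.0],[0.05,-0.12,0.32]]
    - [0.03,[0.1,0.12,0.01],[0.08,-0.2,0.48]]
    - [0.03,[0.108,0.125,0.02],[0.102,-0.235,0.582]]
    - [0.03,[0.108,0.125,0.02],[0.102,-0.235,0.582]]

```text
time: 6.58
tool_pos: [0.5231, 0.2069, 0.3108]
ee_rot: [-3.133, 0.391, 1.637]
wrist_force: [-1.1, -1.0, -2.9]
width: 0.0357
finger_force: 30.0
```

drive_tool:
  series:
    - [0.03,[0,0,0],[0,0,0]]

```text
time: 6.7
tool_pos: [0.5237, 0.2049, 0.3158]
ee_rot: [-3.141, 0.388, 1.63]
wrist_force: [0.2, -0.9, -2.9]
width: 0.0362
finger_force: 30.0
```

```bash
python3 -c "
from h import *
st();p,T=place(.09);go(p,T)
c=cal('wrist'); im=imaging.snapshot('wrist'); b=cv2.cvtColor(im,cv2.COLOR_RGB2BGR)
np.savez('w3.npz',K=c[0],p=c[1],R=c[2]); cv2.imwrite('pics/w3.png',b)
o=robot.get_obs();R=Ro.from_euler('xyz',o['ee_rot']).as_matrix()
print('pred holes',[proj(c,o['tool_pos']+R@(BT+F@[x,y,.003])).round(1) for x,y in SO])
print('pred shoulders',[proj(c,X).round(1) for X in lamppts(Q)])"
```

```text
t 6.7 tcp [0.5237 0.2049 0.3158] rpy [-3.1413  0.3877  1.6298] F [ 0.2 -0.9 -2.9] M [ 0.28 -0.06  0.  ] w 0.0362 ff 29.998680353164673 q [ 0.47  0.22  1.09 -0.38  1.96  0.29]
 shift [0.0019 0.0015 0.0013] turn [ 0.0025 -0.0023  0.0067]
pred holes [array([376.7, 305.3]), array([178.6, 304.8]), array([365.8, 181.3]), array([190.2, 180.9])]
pred shoulders [array([347.9, 246.4]), array([208.6, 245.6]), array([338.6, 157.2]), array([219.6, 156.5])]
```

View pics/w3.png

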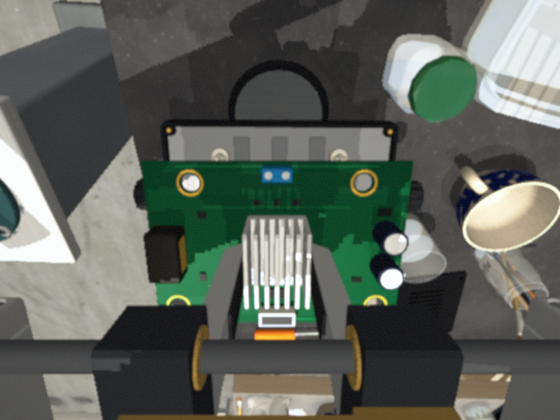

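The board is held square. Holes 2 and 3 are at (364,183) and (190,183), within 2 px of prediction, and lower standoffs 3 and 2 show at (220,156) and (339,156), as predicted. I'll refine the hole positions with a ring mask.

```bash
python3 - <<'E'
from h import *
b=cv2.imread('pics/w3.png'); hsv=cv2.cvtColor(b,cv2.COLOR_BGR2HSV)
m=cv2.inRange(hsv,(18,110,90),(35,255,255)); 
for u,v in [(375,303),(178,303),(364,183),(190,183)]:
    w=m[v-17:v+17,u-17:u+17]; pts=cv2.findNonZero(w)
    (x,y),(a,bb),_=cv2.fitEllipse(cv2.convexHull(pts)) ; print(u-17+x,v-17+y,a,bb,len(pts), cv2.boundingRect(pts))
E
```

```text
375.0776958465576 302.74911880493164 16.14259910583496 23.64415168762207 104 (5, 9, 25, 11)
177.91879272460938 303.37761306762695 15.895380020141602 22.55652618408203 72 (6, 10, 23, 10)
363.57671546936035 182.51815605163574 27.044071197509766 28.845638275146484 305 (3, 3, 28, 28)
189.33784294128418 182.49671936035156 26.87987518310547 28.949125289916992 294 (3, 3, 28, 28)
```

```bash
sed -i 's/^BT=.*/BT=np.array([.0014,-.0007,.038])/' h.py; python3 -c "
from h import *
st();p,T=place(.022);go(p,T)"
```

```text
t 6.75 tcp [0.5238 0.2046 0.3169] rpy [3.1398 0.3869 1.6281] F [ 0.5  1.4 -1.9] M [ 0.31 -0.05 -0.05] w 0.0356 ff 29.998731315135956 q [ 0.47  0.22  1.09 -0.38  1.96  0.29]
 shift [0.0033 0.0019 0.0702] turn [ 0.0038 -0.0031  0.0051]
```

drive_tool:
  series:
    - [0.03,[0.003,0.002,0.03],[0.004,-0.003,0.005]]
    - [0.03,[0.003,0.002,0.055],[0.004,-0.003,0.005]]
    - [0.03,[0.003,0.002,0.07],[0.004,-0.003,0.005]]
    - [0.03,[0.003,0.002,0.07],[0.004,-0.003,0.005]]
    - [0.03,[0.003,0.002,0.07],[0.004,-0.003,0.005]]

```text
time: 7.38
tool_pos: [0.5275, 0.1823, 0.252]
ee_rot: [3.14, 0.389, 1.622]
wrist_force: [-0.2, 0.1, -2.4]
width: 0.0358
finger_force: 30.0
```

```bash
python3 -c "
from h import *
st();p,T=place(.022);go(p,T)
c=cal('wrist'); b=cv2.cvtColor(imaging.snapshot('wrist'),cv2.COLOR_RGB2BGR); st(); p,T=place(.022);go(p,T)
cv2.imwrite('pics/w4.png',b); cv2.imwrite('pics/w4b.png',cv2.resize(b[130:330,140:420],None,fx=2.8,fy=2.8,interpolation=cv2.INTER_CUBIC))
print('tips',[proj(c,X).round(1) for X in lamppts(Q,.016)])"
```

```text
t 7.38 tcp [0.5275 0.1823 0.252 ] rpy [3.1397 0.3891 1.6221] F [-0.2  0.1 -2.4] M [ 0.33 -0.04  0.01] w 0.0358 ff 29.998839497566223 q [ 0.44  0.21  1.24 -0.37  1.83  0.31]
 shift [-0.0004 -0.0004  0.0016] turn [ 0.0017 -0.0009 -0.0005]
t 7.42 tcp [0.5276 0.1825 0.252 ] rpy [3.1395 0.3889 1.6223] F [-0.8  0.2 -2.2] M [ 0.23 -0.12  0.01] w 0.0356 ff 29.998954832553864 q [ 0.44  0.21  1.24 -0.37  1.83  0.31]
 shift [-0.0006 -0.0005  0.0018] turn [ 0.002  -0.0011 -0.0003]
tips [array([369.9, 296.5]), array([181.6, 296.7]), array([358.5, 178.3]), array([192.7, 178.4])]
```

View pics/w4b.png

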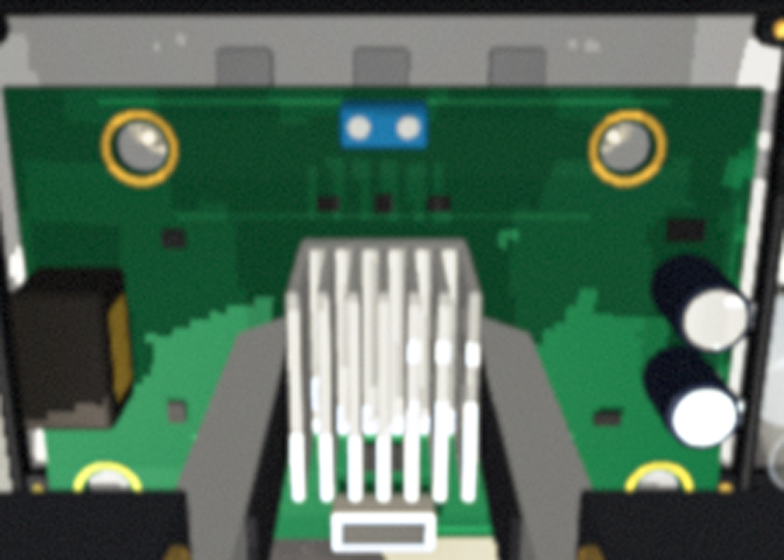

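The post tips show inside both lower holes: tips at crop (148,138) and (613,137), hole centres at (140,147) and (627,148). I'll check the lateral offset with parallax taken out.

```bash
python3 -c "
from h import *
c=cal('wrist'); b=cv2.imread('pics/w4.png'); m=cv2.inRange(cv2.cvtColor(b,cv2.COLOR_BGR2HSV),(15,100,90),(35,255,255))
for h in (.025,.027): print('want',[proj(c,X).round(1) for X in lamppts(Q,h)])
for u,v in [(364,183),(190,182)]:
    w=m[v-17:v+17,u-17:u+17]; (x,y),_,_=cv2.fitEllipse(cv2.convexHull(cv2.findNonZero(w))); print('hole',u-17+x,v-17+y)
"
```

```text
want [array([373.4, 303.9]), array([177.8, 304.1]), array([361.9, 181.5]), array([188.9, 181.6])]
want [array([374.2, 305.6]), array([176.9, 305.7]), array([362.8, 182.1]), array([188.1, 182.2])]
hole 363.5588264465332 182.53660202026367
hole 189.36126899719238 182.48260116577148
```

Alignment is within 0.6 mm, so I'll lower the board onto the barbs.

drive_tool:
  series:
    - [0.03,[0.0,-0.0005,0.005],[0.001,0,0]]
    - [0.03,[0.0,-0.0005,0.01],[0.001,0,0]]
    - [0.03,[0,-0.0005,0.014],[0.001,0,0]]
    - [0.03,[0,-0.0005,0.014],[0.001,0,0]]

```text
time: 7.92
tool_pos: [0.5273, 0.177, 0.2373]
ee_rot: [-3.141, 0.39, 1.623]
wrist_force: [1.8, 0.5, -1.4]
width: 0.0356
finger_force: 30.0
```

```bash
python3 -c "
from h import *
st();p,T=place(.008);go(p,T)"
```

```text
t 7.92 tcp [0.5273 0.177  0.2373] rpy [-3.1408  0.3898  1.6234] F [ 1.8  0.5 -1.4] M [ 0.42 -0.43  0.16] w 0.0356 ff 29.99910682439804 q [ 0.43  0.21  1.27 -0.37  1.8   0.32]
 shift [-0.0011  0.0001  0.0001] turn [-0.0005 -0.0002  0.0007]
```

drive_tool:
  series:
    - [0.03,[-0.0005,0,0.001],[0,0,0]]
    - [0.03,[-0.0005,0,0.002],[0,0,0]]
    - [0.03,[-0.0005,0,0.002],[0,0,0]]

```text
time: 8.3
tool_pos: [0.5273, 0.1765, 0.237]
ee_rot: [3.141, 0.388, 1.623]
wrist_force: [0.6, 5.6, 3.9]
width: 0.036
finger_force: 30.0
```

drive_tool:
  series:
    - [0.05,[0,0,0],[0,0,0]]
    - [0.05,[0,0,0],[0,0,0]]
    - [0.06,[0,0,-0.01],[0,0,0]]
    - [0.078,[0,0,-0.03],[0,0,0]]
    - [0.078,[0,0,-0.05],[0,0,0]]

```text
time: 8.93
tool_pos: [0.5259, 0.1947, 0.2829]
ee_rot: [-3.139, 0.391, 1.623]
wrist_force: [1.0, 0.3, 1.0]
width: 0.076
finger_force: 0.0
```

```bash
python3 -c "
from h import *
st()
c=cal('wrist'); b=cv2.cvtColor(imaging.snapshot('wrist'),cv2.COLOR_RGB2BGR); cv2.imwrite('pics/w5.png',b)
p,T=place(.02+.0,.042,0,np.array([0,0,.025]));go(p,T,'upper tips, 20mm above shoulders')
for h in (.008,.011): print('want holes top',[proj(c,X).round(1) for X in lamppts(Q,h)])"
```

```text
t 8.93 tcp [0.5259 0.1947 0.2829] rpy [-3.1393  0.3907  1.623 ] F [1.  0.3 1. ] M [ 0.11 -0.09 -0.02] w 0.076 ff 0.0 q [ 0.46  0.22  1.17 -0.38  1.9   0.31]
upper tips, 20mm above shoulders shift [-0.0407 -0.0011  0.053 ] turn [ 0.0027 -0.0016 -0.0007]
want holes top [array([357.6, 269.2]), array([197.3, 268.9]), array([346.9, 167.6]), array([208.2, 167.5])]
want holes top [array([358.4, 270.9]), array([196.5, 270.6]), array([347.8, 168.3]), array([207.4, 168.1])]
```

View pics/w5.png

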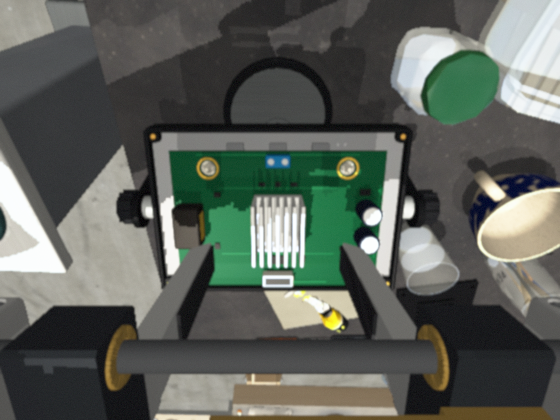

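The board rests on the barbs with posts 2 and 3 showing through their holes at (347,168) and (208,168). Next I press the upper pair, one finger beside each hole.

drive_tool:
  series:
    - [0.078,[-0.02,-0.001,0.01],[0.002,-0.002,0]]
    - [0.078,[-0.041,-0.001,0.02],[0.002,-0.002,0]]
    - [0.078,[-0.041,-0.001,0.04],[0.002,-0.002,0]]
    - [0.078,[-0.041,-0.001,0.055],[0.002,-0.002,0]]
    - [0.078,[-0.041,-0.001,0.058],[0.002,-0.002,0]]

```text
time: 9.6
tool_pos: [0.5275, 0.1332, 0.2428]
ee_rot: [-3.135, 0.393, 1.623]
wrist_force: [-0.4, -0.1, 1.8]
width: 0.0779
finger_force: 0.7
```

```bash
python3 -c "
from h import *
st()
p,T=place(.003,.042,0,np.array([0,0,.025]));go(p,T,'upper tips home')"
```

```text
t 9.6 tcp [0.5275 0.1332 0.2428] rpy [-3.1353  0.3932  1.6229] F [-0.4 -0.1  1.8] M [ 0.02  0.06 -0.04] w 0.0779 ff 0.7041705544406796 q [ 0.36  0.16  1.31 -0.38  1.78  0.25]
upper tips home shift [0.0009 0.0015 0.0065] turn [-0.0062  0.0032  0.0002]
```

drive_tool:
  series:
    - [0.078,[0,0.0,0.001],[0,0,0]]
    - [0.078,[0,0.0,0.002],[0,0,0]]
    - [0.078,[0,0,0.003],[0,0,0]]
    - [0.078,[0,0,0.004],[0,0,0]]

```text
time: 10.1
tool_pos: [0.5283, 0.1339, 0.242]
ee_rot: [-3.14, 0.391, 1.623]
wrist_force: [-1.8, 3.0, 8.1]
width: 0.0781
finger_force: 4.1
```

```bash
python3 -c "
from h import *
st()
p,T=place(.003,.042,0,np.array([0,0,.025]));go(p,T,'upper tips home')"
```

```text
t 10.1 tcp [0.5283 0.1339 0.242 ] rpy [-3.1399  0.391   1.6231] F [-1.8  3.   8.1] M [ 0.12  0.45 -0.22] w 0.0781 ff 4.107103009373532 q [ 0.36  0.16  1.31 -0.38  1.78  0.25]
upper tips home shift [-0.0001  0.0006  0.006 ] turn [-0.0015  0.001   0.0004]
```

Contact at 8.6 N, with about 6 mm left to go. I'll press further.

drive_tool:
  series:
    - [0.078,[0,0.0005,0.0015],[0,0,0]]
    - [0.078,[0,0.0005,0.003],[0,0,0]]
    - [0.078,[0,0.0005,0.0045],[0,0,0]]
    - [0.078,[0,0.0005,0.006],[0,0,0]]

```text
time: 10.6
tool_pos: [0.529, 0.1322, 0.2375]
ee_rot: [3.141, 0.39, 1.623]
wrist_force: [-2.4, 6.6, 13.0]
width: 0.0782
finger_force: 7.4
```

```bash
python3 -c "
from h import *
st()
p,T=place(.003,.042,0,np.array([0,0,.025]));go(p,T,'upper tips home')"
```

```text
t 10.6 tcp [0.529  0.1322 0.2375] rpy [3.1415 0.3896 1.6227] F [-2.4  6.6 13. ] M [ 0.25  0.55 -0.21] w 0.0782 ff 7.368515887646936 q [ 0.36  0.16  1.32 -0.38  1.77  0.25]
upper tips home shift [-0.0002 -0.      0.0012] turn [ 0.0002 -0.0004  0.0001]
```

drive_tool:
  series:
    - [0.078,[0,0,0.001],[0,0,0]]
    - [0.078,[0,0,0.002],[0,0,0]]
    - [0.078,[0,0,0.003],[0,0,0]]
    - [0.078,[0,0,0.003],[0,0,0]]

```text
time: 11.1
tool_pos: [0.529, 0.1321, 0.2373]
ee_rot: [3.139, 0.388, 1.622]
wrist_force: [-4.7, 7.4, 18.1]
width: 0.0779
finger_force: 10.2
```

```bash
python3 -c "
from h import *
st()
p,T=place(.003,.042,0,np.array([0,0,.025]));go(p,T,'upper tips home')"
```

```text
t 11.1 tcp [0.529  0.1321 0.2373] rpy [3.1385 0.3876 1.6221] F [-4.7  7.4 18.1] M [ 0.34  1.04 -0.37] w 0.0779 ff 10.157311414077412 q [ 0.36  0.16  1.32 -0.38  1.76  0.25]
upper tips home shift [-0.0001 -0.      0.001 ] turn [ 0.0029 -0.0024 -0.0004]
```

drive_tool:
  series:
    - [0.078,[0,0,0.002],[0,0,0]]
    - [0.078,[0,0,0.004],[0,0,0]]
    - [0.078,[0,0,0.005],[0,0,0]]
    - [0.078,[0,0,0.005],[0,0,0]]

```text
time: 11.6
tool_pos: [0.529, 0.1318, 0.2371]
ee_rot: [3.134, 0.384, 1.621]
wrist_force: [-9.2, 13.4, 31.1]
width: 0.0779
finger_force: 17.3
```

```bash
python3 -c "
from h import *
st()
p,T=place(.003,.042,0,np.array([0,0,.025]));go(p,T,'upper tips home')"
```

```text
t 11.6 tcp [0.529  0.1318 0.2371] rpy [3.1341 0.3842 1.621 ] F [-9.2 13.4 31.1] M [ 0.44  2.21 -0.72] w 0.0779 ff 17.326699216050656 q [ 0.36  0.16  1.33 -0.37  1.76  0.25]
upper tips home shift [0.     0.     0.0007] turn [ 0.0069 -0.0058 -0.0015]
```

Solid stop at 35 N, so the upper pair seems to be down. I'll back off and press the lower pair.

drive_tool:
  series:
    - [0.078,[0,0,-0.01],[0,0,0]]
    - [0.078,[0,0,-0.03],[0,0,0]]
    - [0.05,[0.02,0,-0.06],[0,0,0]]
    - [0.05,[0.06,0,-0.06],[0,0,0]]
    - [0.05,[0.084,0,-0.06],[0,0,0]]

```text
time: 12.22
tool_pos: [0.5235, 0.2294, 0.2488]
ee_rot: [-3.135, 0.393, 1.625]
wrist_force: [0.3, 0.8, -0.5]
width: 0.0522
finger_force: 0.0
```

```bash
python3 -c "
from h import *
st()
c=cal('wrist'); b=cv2.cvtColor(imaging.snapshot('wrist'),cv2.COLOR_RGB2BGR); cv2.imwrite('pics/w6.png',b)
p,T=place(.015,-.042,0,np.array([0,0,.025]));go(p,T,'lower tips 15mm')
for h in (.004,.011): print('want holes top',[proj(c,X).round(1) for X in lamppts(Q,h)])"
```

```text
t 12.22 tcp [0.5235 0.2294 0.2488] rpy [-3.1354  0.3931  1.6252] F [ 0.3  0.8 -0.5] M [ 0.15 -0.03  0.02] w 0.0522 ff 0.0 q [ 0.51  0.26  1.18 -0.36  1.86  0.38]
lower tips 15mm shift [-0.0045  0.0014  0.0354] turn [-0.0073  0.0025  0.0059]
want holes top [array([358.5, 327. ]), array([197.9, 326.1]), array([348.2, 230.8]), array([209. , 230.2])]
want holes top [array([360.6, 332.6]), array([195.8, 331.6]), array([350.2, 234.2]), array([207. , 233.6])]
```

drive_tool:
  series:
    - [0.05,[-0.004,0.001,0.015],[-0.004,0.002,0.003]]
    - [0.05,[-0.004,0.001,0.03],[-0.004,0.002,0.003]]
    - [0.05,[-0.004,0.001,0.036],[-0.004,0.002,0.003]]
    - [0.05,[-0.004,0.001,0.038],[-0.004,0.002,0.003]]

```text
time: 12.78
tool_pos: [0.5255, 0.2091, 0.2168]
ee_rot: [3.141, 0.39, 1.619]
wrist_force: [-0.1, -0.4, 0.2]
width: 0.0498
finger_force: 0.0
```

```bash
python3 -c "
from h import *
st()
p,T=place(.003,-.042,0,np.array([0,0,.025]));go(p,T,'lower tips home')"
```

```text
t 12.78 tcp [0.5255 0.2091 0.2168] rpy [3.1408 0.3905 1.619 ] F [-0.1 -0.4  0.2] M [ 0.12 -0.1   0.  ] w 0.0498 ff 0.0 q [ 0.48  0.25  1.26 -0.36  1.79  0.38]
lower tips home shift [ 0.0048 -0.0005  0.0113] turn [-0.0005  0.0005 -0.0033]
```

drive_tool:
  series:
    - [0.05,[0.004,0,0.002],[0,0,-0.003]]
    - [0.05,[0.004,0,0.004],[0,0,-0.003]]
    - [0.05,[0.004,0,0.006],[0,0,-0.003]]
    - [0.05,[0.004,0,0.008],[0,0,-0.003]]
    - [0.05,[0.004,0,0.009],[0,0,-0.003]]

```text
time: 13.4
tool_pos: [0.5259, 0.2121, 0.2107]
ee_rot: [3.137, 0.387, 1.623]
wrist_force: [-2.9, 5.8, 11.4]
width: 0.05
finger_force: 6.2
```

```bash
python3 -c "
from h import *
st()
p,T=place(.003,-.042,0,np.array([0,0,.025]));go(p,T,'lower tips home')"
```

```text
t 13.4 tcp [0.5259 0.2121 0.2107] rpy [3.1367 0.3866 1.6227] F [-2.9  5.8 11.4] M [ 0.3   0.5  -0.17] w 0.05 ff 6.228121827734867 q [ 0.48  0.25  1.27 -0.36  1.77  0.38]
lower tips home shift [-0.0003 -0.0011  0.0068] turn [ 0.0049 -0.0034  0.0001]
```

drive_tool:
  series:
    - [0.05,[0,-0.0005,0.0015],[0.003,-0.002,0]]
    - [0.05,[0,-0.0005,0.003],[0.004,-0.002,0]]
    - [0.05,[0,-0.0005,0.0045],[0.005,-0.003,0]]
    - [0.05,[0,-0.0005,0.0055],[0.006,-0.004,0]]
    - [0.05,[0,-0.0005,0.0055],[0.006,-0.004,0]]

```text
time: 14.02
tool_pos: [0.5256, 0.2097, 0.2054]
ee_rot: [-3.14, 0.391, 1.623]
wrist_force: [-2.5, 4.7, 10.9]
width: 0.0494
finger_force: 6.1
```

```bash
python3 -c "
from h import *
st()
p,T=place(.003,-.042,0,np.array([0,0,.025]));go(p,T,'lower tips home')"
```

```text
t 14.03 tcp [0.5256 0.2097 0.2054] rpy [-3.1402  0.3913  1.6225] F [-2.5  4.7 10.9] M [ 0.16  0.29 -0.12] w 0.0494 ff 6.053897993842838 q [ 0.48  0.25  1.28 -0.36  1.77  0.38]
lower tips home shift [-0.0001 -0.0006  0.001 ] turn [-0.0015  0.0013 -0.0001]
```

It moved 5.8 mm with the force dropping, so it snapped. I'll press to a firm stop.

drive_tool:
  series:
    - [0.05,[0,0,0.002],[0,0,0]]
    - [0.05,[0,0,0.004],[0.002,-0.001,0]]
    - [0.05,[0,0,0.006],[0.004,-0.002,0]]
    - [0.05,[0,0,0.008],[0.006,-0.004,0]]
    - [0.05,[0,0,0.008],[0.006,-0.004,0]]

```text
time: 14.65
tool_pos: [0.5257, 0.2095, 0.2051]
ee_rot: [3.142, 0.389, 1.621]
wrist_force: [-10.5, 13.3, 31.5]
width: 0.0499
finger_force: 17.2
```

```bash
python3 -c "
from h import *
st()
p,T=place(.003,-.042,0,np.array([0,0,.025]));go(p,T,'lower tips home')"
```

```text
t 14.65 tcp [0.5257 0.2095 0.2051] rpy [3.1415 0.3893 1.6208] F [-10.5  13.3  31.5] M [ 0.18  1.64 -0.65] w 0.0499 ff 17.19216642086394 q [ 0.48  0.25  1.28 -0.36  1.77  0.39]
lower tips home shift [-0.0001 -0.0007  0.0006] turn [-0.0006 -0.0007 -0.0016]
```

drive_tool:
  series:
    - [0.05,[0,0,-0.01],[0,0,0]]
    - [0.05,[-0.0,0,-0.05],[0,0,0]]
    - [0.05,[-0.06,0,-0.09],[0,0,0]]
    - [0.05,[-0.09,0,-0.09],[0,0,0]]
    - [0.05,[-0.09,0,-0.09],[0,0,0]]

```text
time: 15.28
tool_pos: [0.5295, 0.1557, 0.3143]
ee_rot: [-3.133, 0.398, 1.619]
wrist_force: [0.7, 0.4, 0.3]
width: 0.0503
finger_force: 0.0
```

```bash
python3 - <<'E'
from h import *
st()
c=cal('wrist'); b=cv2.cvtColor(imaging.snapshot('wrist'),cv2.COLOR_RGB2BGR); cv2.imwrite('pics/w7.png',b)
A=np.array([proj(c,X) for X in lamppts(Q,.003)]); print(A.round(1))
m=cv2.inRange(cv2.cvtColor(b,cv2.COLOR_BGR2HSV),(15,100,90),(35,255,255)); t=[]
for u,v in A.round().astype(int):
    w=m[max(v-20,0):v+20,u-20:u+20]; pts=cv2.findNonZero(w)
    if pts is not None and len(pts)>20:
        (x,y),a,_=cv2.fitEllipse(cv2.convexHull(pts)); print('ring',u-20+x,v-20+y,a,len(pts))
    t.append(cv2.resize(b[v-22:v+22,u-30:u+30],(390,286),interpolation=cv2.INTER_CUBIC))
cv2.imwrite('pics/w7z.png',np.vstack([np.hstack(t[:2]),np.hstack(t[2:])]))
print('h=8mm higher',np.array([proj(c,X) for X in lamppts(Q,.011)]).round(1))
E
```

```text
t 15.28 tcp [0.5295 0.1557 0.3143] rpy [-3.1334  0.3975  1.6188] F [0.7 0.4 0.3] M [ 0.19 -0.11 -0.02] w 0.0503 ff 0.0 q [ 0.4   0.19  1.14 -0.4   1.93  0.23]
[[355.5 205.6]
 [197.9 205.7]
 [344.5  99.5]
 [208.  100. ]]
ring 355.6399688720703 206.0478458404541 (18.70516014099121, 20.236282348632812) 124
ring 198.09240341186523 204.2702121734619 (16.986154556274414, 19.179176330566406) 58
ring 346.3890438079834 99.78730010986328 (21.857410430908203, 23.68451690673828) 179
ring 209.47008895874023 98.47069549560547 (21.3253231048584, 23.817771911621094) 174
h=8mm higher [[357.7 208.4]
 [195.5 208.4]
 [346.6  99.1]
 [205.6  99.7]]
```

View pics/w7z.png

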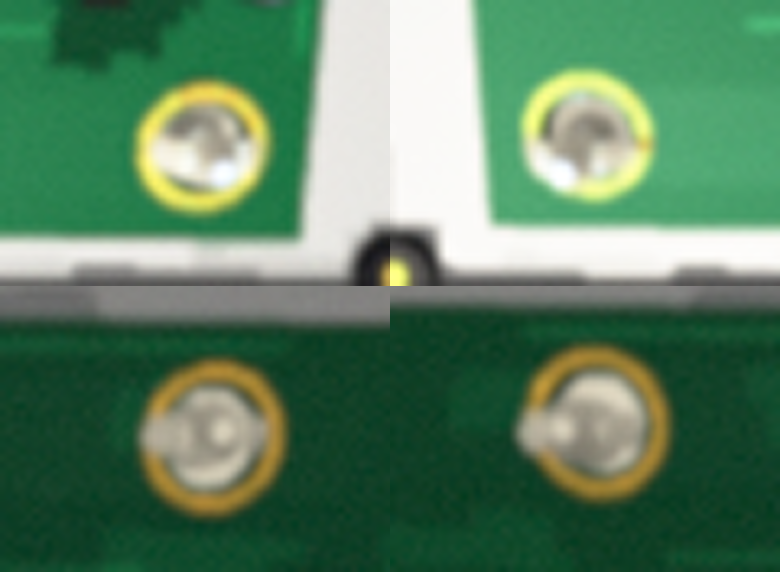

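The lower rings have barbs overlapping them and their spacing matches the home position. Upper hole 0 is less clear, because its ring looks unbroken. I'll press holes 0 and 1 one at a time with closed fingers to be sure.

```bash
python3 -c "
from h import *
p,T=place(.016,.042,.043,np.array([0,0,.025]));go(p,T,'hole0 16mm')"
```

```text
hole0 16mm shift [0.0062 0.0425 0.0661] turn [-0.0123  0.0077 -0.0008]
```

drive_tool:
  series:
    - [0.0,[0.004,0.042,0.01],[-0.006,0.004,0]]
    - [0.0,[0.004,0.042,0.03],[-0.006,0.004,0]]
    - [0.0,[0.004,0.042,0.05],[-0.006,0.004,0]]
    - [0.0,[0.004,0.042,0.06],[-0.006,0.004,0]]
    - [0.0,[0.004,0.042,0.064],[-0.006,0.004,0]]

```text
time: 15.95
tool_pos: [0.5707, 0.1385, 0.2497]
ee_rot: [-3.132, 0.395, 1.625]
wrist_force: [0.8, 0.8, -1.1]
width: 0.0035
finger_force: 0.0
```

```bash
python3 -c "
from h import *
st()
p,T=place(.003,.042,.043,np.array([0,0,.025]));go(p,T,'hole0 home')"
```

```text
t 15.95 tcp [0.5707 0.1385 0.2497] rpy [-3.1323  0.3947  1.6253] F [ 0.8  0.8 -1.1] M [ 0.18 -0.11  0.01] w 0.0035 ff 0.0 q [ 0.34  0.26  1.19 -0.39  1.81  0.22]
hole0 home shift [0.0007 0.0012 0.014 ] turn [-0.0083  0.0048  0.0025]
```

drive_tool:
  series:
    - [0.0,[0,0.001,0.003],[-0.004,0.002,0]]
    - [0.0,[0,0.001,0.006],[-0.004,0.002,0]]
    - [0.0,[0,0.001,0.009],[-0.004,0.002,0]]
    - [0.0,[0,0.001,0.012],[-0.004,0.002,0]]
    - [0.0,[0,0.001,0.012],[-0.004,0.002,0]]

```text
time: 16.58
tool_pos: [0.5723, 0.1336, 0.2403]
ee_rot: [-3.139, 0.392, 1.623]
wrist_force: [-0.1, 0.1, 1.5]
width: 0.0004
finger_force: 0.0
```

```bash
python3 -c "
from h import *
st()
p,T=place(.003,.042,.043,np.array([0,0,.025]));go(p,T,'hole0 home')"
```

```text
t 16.57 tcp [0.5723 0.1336 0.2403] rpy [-3.1393  0.3921  1.6235] F [-0.1  0.1  1.5] M [ 0.14 -0.02  0.03] w 0.0004 ff 0.0 q [ 0.34  0.25  1.21 -0.38  1.78  0.22]
hole0 home shift [ 0.0017 -0.0003  0.0035] turn [-0.0019  0.0021  0.0008]
```

drive_tool:
  series:
    - [0.0,[0,0,0.002],[0,0,0]]
    - [0.0,[0,0,0.004],[0,0,0]]
    - [0.0,[0,0,0.006],[0,0,0]]
    - [0.0,[0,0,0.008],[0,0,0]]
    - [0.0,[0,0,0.008],[0,0,0]]

```text
time: 17.2
tool_pos: [0.5725, 0.1323, 0.2377]
ee_rot: [3.138, 0.389, 1.622]
wrist_force: [-4.5, 5.5, 13.0]
width: 0.0006
finger_force: 6.9
```

```bash
python3 -c "
from h import *
st()
p,T=place(.003,.042,.043,np.array([0,0,.025]));go(p,T,'hole0 home')"
```

```text
t 17.2 tcp [0.5725 0.1323 0.2377] rpy [3.1378 0.3888 1.622 ] F [-4.5  5.5 13. ] M [ 0.29  0.67 -0.34] w 0.0006 ff 6.918767837632913 q [ 0.33  0.25  1.22 -0.38  1.77  0.22]
hole0 home shift [ 0.0019 -0.0005  0.0006] turn [ 0.0036 -0.0012 -0.0005]
```

drive_tool:
  series:
    - [0.0,[0,0,0.002],[0,0,0]]
    - [0.0,[0,0,0.004],[0,0,0]]
    - [0.0,[0,0,0.005],[0,0,0]]
    - [0.0,[0,0,0.005],[0,0,0]]

```text
time: 17.7
tool_pos: [0.5725, 0.1321, 0.2376]
ee_rot: [3.133, 0.386, 1.621]
wrist_force: [-7.8, 11.6, 23.1]
width: 0.0002
finger_force: 13.6
```

```bash
python3 -c "
from h import *
st()
p,T=place(.003,.042,.043,np.array([0,0,.025]));go(p,T,'hole0 home')"
```

```text
t 17.7 tcp [0.5725 0.1321 0.2376] rpy [3.1328 0.3858 1.6209] F [-7.8 11.6 23.1] M [ 0.35  1.44 -0.58] w 0.0002 ff 13.584082508459687 q [ 0.33  0.24  1.23 -0.38  1.76  0.22]
hole0 home shift [ 0.002  -0.0004  0.0004] turn [ 0.0081 -0.0042 -0.0016]
```

drive_tool:
  series:
    - [0.0,[0,0,-0.015],[0,0,0]]
    - [0.0,[0,0,-0.05],[0,0,0]]
    - [0.0,[0,-0.045,-0.06],[0,0,0]]
    - [0.0,[0,-0.086,-0.05],[0,0,0]]
    - [0.0,[0,-0.086,-0.02],[0,0,0]]

```text
time: 18.32
tool_pos: [0.4856, 0.1325, 0.2491]
ee_rot: [3.138, 0.391, 1.623]
wrist_force: [0.8, -0.5, 0.4]
width: 0.0007
finger_force: 0.0
```

```bash
python3 -c "
from h import *
st()
p,T=place(.003,.042,-.043,np.array([0,0,.025]));go(p,T,'hole1 home')"
```

```text
t 18.32 tcp [0.4856 0.1325 0.2491] rpy [3.1384 0.3905 1.6235] F [ 0.8 -0.5  0.4] M [ 0.13 -0.11  0.03] w 0.0007 ff 0.0 q [ 0.39  0.07  1.4  -0.38  1.79  0.27]
hole1 home shift [0.0019 0.0003 0.0129] turn [0.0035 0.0005 0.0008]
```

drive_tool:
  series:
    - [0.0,[0.001,0,0.004],[0,0,0]]
    - [0.0,[0.001,0,0.008],[0,0,0]]
    - [0.0,[0.001,0,0.012],[0,0,0]]
    - [0.0,[0.001,0,0.016],[0,0,0]]
    - [0.0,[0.001,0,0.02],[0,0,0]]

```text
time: 18.95
tool_pos: [0.4873, 0.1285, 0.2371]
ee_rot: [3.134, 0.385, 1.62]
wrist_force: [-12.6, 16.2, 35.5]
width: 0.0004
finger_force: 19.7
```

```bash
python3 -c "
from h import *
st()
p,T=place(.003,.042,-.043,np.array([0,0,.025]));go(p,T,'hole1 home')"
```

```text
t 18.95 tcp [0.4873 0.1285 0.2371] rpy [3.1339 0.3849 1.62  ] F [-12.6  16.2  35.5] M [ 0.41  2.16 -0.86] w 0.0004 ff 19.67722190252971 q [ 0.38  0.07  1.42 -0.37  1.76  0.28]
hole1 home shift [ 0.0011 -0.0012  0.0002] turn [ 0.0068 -0.0051 -0.0024]
```

All four corners stop at the home height. I'll retreat and hand in.

drive_tool:
  series:
    - [0.0,[0,0,-0.015],[0,0,0]]
    - [0.0,[0,0,-0.06],[0,0,0]]
    - [0.0,[0,0,-0.11],[0,0,0]]
    - [0.0,[0,0,-0.11],[0,0,0]]
    - [0.0,[0,0,-0.11],[0,0,0]]

```text
time: 19.58
tool_pos: [0.4849, 0.1672, 0.3292]
ee_rot: [-3.139, 0.392, 1.624]
wrist_force: [-1.0, 0.2, -0.7]
width: 0.0006
finger_force: 0.0
```

```bash
python3 - <<'E'
from h import *
st()
c=cal('wrist'); b=cv2.cvtColor(imaging.snapshot('wrist'),cv2.COLOR_RGB2BGR)
A=np.array([proj(c,X) for X in lamppts(Q,.003)]);H=np.array([proj(c,X) for X in lamppts(Q,.011)])
m=cv2.inRange(cv2.cvtColor(b,cv2.COLOR_BGR2HSV),(15,100,90),(35,255,255)); r=[]
for u,v in A.round().astype(int):
    pts=cv2.findNonZero(m[max(v-16,0):v+16,u-16:u+16]); x,y,w,h=cv2.boundingRect(pts); r.append((u-16+x+w/2-.5,v-16+y+h/2-.5))
r=np.array(r); print(r)
for P in (A,H,r): print('spacing',[round(float(np.linalg.norm(P[i]-P[j])),1) for i,j in((0,1),(2,3),(0,2),(1,3))])
E
```

```text
t 19.57 tcp [0.4849 0.1672 0.3292] rpy [-3.1388  0.3925  1.6239] F [-1.   0.2 -0.7] M [ 0.16 -0.05 -0.01] w 0.0006 ff 0.0 q [ 0.45  0.11  1.2  -0.39  1.96  0.27]
[[398.  208.5]
 [251.5 206.5]
 [394.  111. ]
 [267.5 109. ]]
spacing [146.6, 126.0, 97.8, 98.6]
spacing [150.6, 129.7, 100.5, 101.3]
spacing [146.5, 126.5, 97.6, 98.8]
```

The hole spacings match the home position on all four sides, so I'm handing in.

```bash
python3 -c "
from bench import robot
print(robot.close_job())"
```

```text
the job is handed in; nothing more can be done
None
```

The driver board is pressed onto all four standoffs and I handed the job in at about 20 s of the 58 s limit; the hand-in returned no verdict, but in the last camera measurement the hole spacings matched the fully seated position.

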